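Rub down the tape on a packed carton

TASK

The closed carton on the packing desk has just been taped: rub the blue tape down with your fingertips, running along the whole seam from the end beside the white address label to the other end and pressing lightly all the way, so that the tape sticks without the flaps being pushed in. Do not lift or shift the carton, leave the small red box that lies on it and everything else where they are, and take your fingers off at the end.

Things in the scene. Friction and masses are not known exactly. Their poses are not given: they have to be found in the camera images.
- carton: closed brown shipping carton, 260 long (its x) by 190 wide (its y) by 115 mm high, about 2.2 kg, standing loose on the desk; origin at the centre of its underside, z up. The seam between its two top flaps runs along its x axis at y = 0, and a strip of glossy blue tape 48 mm wide lies along it over the full 260 mm (and 55 mm down each end wall). A white address label with a bar code, 100 x 60 mm, lies on the flap on the -y side, at the -x end of the carton. The top is level.
- tape_start (a point): point on the upper face of the tape, on the seam, at the carton's edge at the label end (carton x = -130 mm, y = 0, z = 115 mm); its axes are those of the carton
- tape_end (a point): the same at the other end (carton x = +130 mm, y = 0, z = 115 mm)
- tape_left: the half of the tape (260 x 24 mm) stuck on the flap on the carton's +y side; origin on the seam half-way along, on the upper face
- tape_right: the half of the tape (260 x 24 mm) stuck on the flap on the carton's -y side; origin on the seam half-way along, on the upper face
- flap_left (a joint): angle of the top flap on the carton's +y side about its hinge on the long upper edge of the carton, rad: 0 = level (tape unpressed), grows as the flap is pushed in; 0.01 is 1 mm at the seam. Springy: at the seam a flap yields after about 0.7 N and then 1 mm per 0.9 N (both together 1 mm per 1.8 N), stops at 15 mm and springs back level.
- flap_right (a joint): the same for the flap on the -y side
- treat_box: small red box 50 x 30 x 24 mm high lying on the +y flap of the carton, its centre 66 to 72 mm from the seam; origin at the centre of its underside; to be left alone
- marker: black marker with a red cap, 137 x 17 x 19 mm, lying on the desk beside the carton; to be left alone
- tape_roll_a: roll of blue tape lying flat on the desk beside the carton, 104 mm across, 48 mm high, origin at the centre of its underside; to be left alone
- tape_roll_b: roll of black tape of the same size on top of the blue one; to be left alone
- tape_gun: red hand tape dispenser with black grip and a blue roll, lying on its side, about 190 x 200 x 58 mm high, at the right of the desk; to be left alone
- spray_bottle: white bottle with green cap, 52 mm across, 150 mm high, at the left of the desk; to be left alone
- box_knife: yellow carton knife, 137 x 19 x 15 mm, lying at the right of the desk; to be left alone
- blue_box: flat blue box 150 x 100 x 42 mm at the left of the desk; to be left alone

How it is judged (in metres and radians):
On the way, in this order (a step that is already met when the one before it is completed fails the run):
1. a fingertip presses the tape at its end beside the address label (last 35 mm) ((contact force between the fingers and tape_left above 0.5 N or contact force between the fingers and tape_right above 0.5 N) and x of the grasp point in the frame of carton below -0.095 m), for 0.04 s.
2. then a fingertip presses the tape in part 1 of 8 of the stretch between the ends, counted from the label end ((contact force between the fingers and tape_left above 0.5 N or contact force between the fingers and tape_right above 0.5 N) and x of the grasp point in the frame of carton between -0.095 and -0.0713 m), for 0.04 s.
3. then a fingertip presses the tape in part 2 of 8 of the stretch between the ends, counted from the label end ((contact force between the fingers and tape_left above 0.5 N or contact force between the fingers and tape_right above 0.5 N) and x of the grasp point in the frame of carton between -0.0713 and -0.0475 m), for 0.04 s.
4. then a fingertip presses the tape in part 3 of 8 of the stretch between the ends, counted from the label end ((contact force between the fingers and tape_left above 0.5 N or contact force between the fingers and tape_right above 0.5 N) and x of the grasp point in the frame of carton between -0.0475 and -0.0237 m), for 0.04 s.
5. then a fingertip presses the tape in part 4 of 8 of the stretch between the ends, counted from the label end ((contact force between the fingers and tape_left above 0.5 N or contact force between the fingers and tape_right above 0.5 N) and x of the grasp point in the frame of carton between -0.0237 and 0 m), for 0.04 s.
6. then a fingertip presses the tape in part 5 of 8 of the stretch between the ends, counted from the label end ((contact force between the fingers and tape_left above 0.5 N or contact force between the fingers and tape_right above 0.5 N) and x of the grasp point in the frame of carton between 0 and 0.0237 m), for 0.04 s.
7. then a fingertip presses the tape in part 6 of 8 of the stretch between the ends, counted from the label end ((contact force between the fingers and tape_left above 0.5 N or contact force between the fingers and tape_right above 0.5 N) and x of the grasp point in the frame of carton between 0.0237 and 0.0475 m), for 0.04 s.
8. then a fingertip presses the tape in part 7 of 8 of the stretch between the ends, counted from the label end ((contact force between the fingers and tape_left above 0.5 N or contact force between the fingers and tape_right above 0.5 N) and x of the grasp point in the frame of carton between 0.0475 and 0.0713 m), for 0.04 s.
9. then a fingertip presses the tape in part 8 of 8 of the stretch between the ends, counted from the label end ((contact force between the fingers and tape_left above 0.5 N or contact force between the fingers and tape_right above 0.5 N) and x of the grasp point in the frame of carton between 0.0713 and 0.095 m), for 0.04 s.
10. last, a fingertip presses the tape at the other end (last 35 mm) ((contact force between the fingers and tape_left above 0.5 N or contact force between the fingers and tape_right above 0.5 N) and x of the grasp point in the frame of carton above 0.095 m), for 0.04 s.
At the end, for the whole second after the job is handed in: the tape has been pressed along its whole length, from the label end to the other; the carton stands within 20 mm of where it stood, level and at rest, its flaps are level again (within 1.5 mm at the seam), the fingers are off it, and every other thing is within 20 mm of its place (distance of each of carton, treat_box, marker, tape_roll_a, tape_roll_b, tape_gun, spray_bottle, box_knife, blue_box from where it was at the start of the episode below 0.02 m and angle between carton's own z axis and vertical below 0.05 rad and linear speed of carton below 0.01 m/s and value of joint each of flap_left, flap_right below 0.015 rad and contact force between the fingers and carton below 0.1 N); the robot touches nothing.
It fails at once if a flap is pushed in by more than 11 mm at the seam (value of joint any of flap_left, flap_right above 0.116 rad).
It fails at once if the fingers press on the carton with more than 35 N (contact force between the fingers and carton above 35 N).
It fails at once if the carton is shifted by more than 20 mm, lifted by more than 8 mm or tipped (distance of carton from where it was at the start of the episode above 0.02 m or height (world z) of carton above 0.008 m or angle between carton's own z axis and vertical above 0.08 rad).
It fails at once if another thing is lifted, carried or shifted by more than 20 mm (distance of any of treat_box, marker, tape_roll_a, tape_roll_b, tape_gun, spray_bottle, box_knife, blue_box from where it was at the start of the episode above 0.02 m).
It also fails if it takes over 42 s, if anything falls off the work surface, if the arm or the gripper's body presses on something with over 40 N, if the wrist force passes 120 N, or if a joint passes its speed limit or range.

ROBOT

A 6-joint arm with a two-finger parallel gripper is mounted at the origin on the work surface. World frame = base frame: x ahead of the robot, y to its left, z up, the work surface at z = 0. Lengths are in m, angles in degrees, forces in N, time in s.
With the tool pointing down it reaches from about 0.25 to 0.725 m from the base axis. Payload 9.7 kg.
Tool frame: the origin (TCP) lies at the very end of the fingers, on their centre line; the grasp point (between the pads) lies 19 mm behind it; z points along the fingers, y is the direction in which the jaws open and shut (so a half turn about z gives the same grasp; the last joint's range is limited). The gripper opens to 85 mm and grips with 20 to 120 N. Pads are 22 mm wide; open, the fingers measure 114 mm over their backs; the gripper's body (76 mm by 85 mm) begins 54 mm behind the grasp point. The pads swing forward as they close: fully open they stand 13 mm farther back than shut.
Start: joints at [-72.193, 4.979, 10.078, 95.1, 0, 90], TCP at [0.168, -0.524, 0.231] pointing down, gripper open.
Joint ranges: [-179.16, 179.16], [-48.56, 103.87], [-65.8, 70.77], [-126.05, 130.52], [-82.76, 87.17], [-180, 180]. Speed limits (degrees/s): [127.2, 127.2, 147.25, 180, 180, 180].

INTERFACE

Orientations are given as [roll, pitch, yaw] about the fixed x, y, z axes, in that order (R = Rz(yaw) Ry(pitch) Rx(roll)).
In Python, from workcell import bot gives the robot as it stands.
- The arm moves only by the shell command python3 -m pendant 'ROWS' [FORCE]. ROWS is JSON, a list that holds one entry, the list of rows, each a list of 7 numbers: the shift along the tool's x, y, z in cm, then the turn, a rotation vector about the tool's x, y, z in rad, then the opening in per cent of the stroke, from 0 (shut) to 100 (fully open). In form: [[[dx, dy, dz, ax, ay, az, gripper], ...]]. A call has 1 to 5 rows; each row shifts and turns the pose as measured when the row begins, along the tool's axes as they then stand; what a row does not reach is not made up. A row lasts 1/12 s, in which the tool goes at most 41.7 mm and 7.16 degrees, less where a joint would pass 70% of its speed; a pose out of reach is approached as far as the arm can. A call with a gripper value outside its range is refused whole. The fingers move at their own pace and stop on an object; FORCE is the grip in N (left out, the last holds). Time passes only in rows, so rows that do not move let the fingers close. It gives the time, the measured TCP pose, the force and the opening at its end, in the units of the state.
- bot.get_obs(): the state, without advancing time (a new reading comes with each control period).
- bot.camera(name): name is "side" or "top"; returns the picture (400x640x3 uint8, red, green, blue); there is no depth.
- bot.get_calibration(name): a dict with "intrinsics" (3x3 intrinsics, pixels), "D" ([k1, k2, p1, p2, k3] as OpenCV has them; the pictures are not rectified), "pose" (4x4, takes a point from camera to world coordinates). Camera axes: x right, y down, z forward; pixel columns grow to the right and rows downward; lengths in m; the calibration is good to about 2 mm. A picture is of the moment at which its call begins. get_calibration takes no time and is no camera call.
- bot.job_done(): hands the job in, once; it reports no verdict.
Trained networks look in the newest picture that a camera, given by its name, has taken for a name from the list of things; names that differ only in an ending like _2 or _b are one class to them, and where a whole thing is asked for, a point or a joint stands for the part that bears it (a point fixed in the world has none). Each returns a list of dicts, best first, with "confidence" (0 to 1); they miss things now and then, are a little off and sometimes report something else, mostly with a low value. They report only what shows in the picture. A call takes as long as a camera call.
- bot.masks_of(camera, thing): "pixels" (400x640 bool, what is visible of it) and "extent" ([left, top, right, bottom] in pixels, round what is visible of it).
- bot.mark_of(camera, thing): "uv" ([column, row] in pixels: a listed point, or the origin of a listed thing).
The state is a dict: "time": time; "q": joint angles; "qd": joint speeds; "joint_efforts": joint torques, N m; "ee_pos": TCP position; "tcp_rot": TCP orientation; "wrist_force": force on the tool from outside, world axes, zero at the start; "torque": the same for the moment, N m; "opening": finger opening in m.
Only numpy, scipy, OpenCV 4.12 (cv2) and the standard library are available. Lean on these libraries where they do the work, as an engineer would, in place of code of your own. Each camera call takes 0.05 s, during which the arm holds its last target. There are 200 camera calls.

## Working session

There is one attempt and no reset: what is moved stays moved. The work goes in short steps, Python scripts to look and compute and a shell command to move; the robot and the scene stay as the last step left them, time stands still between calls to the robot, and variables do not carry over. Pictures are saved under pics/ and viewed, about 8 in all and at most 12, crops included, and the job is handed in when it is done.

```bash
mkdir -p pics; cat > h.py <<'E'
import numpy as np,cv2
from workcell import bot
def ray(cam,uv,z):
    c=bot.get_calibration(cam);K=np.array(c["intrinsics"]);D=np.array(c["D"]);P=np.array(c["pose"])
    n=cv2.undistortPoints(np.array([[uv]],float),K,D)[0,0]
    d=P[:3,:3]@[n[0],n[1],1];o=P[:3,3]
    return (o+d*(z-o[2])/d[2])
def proj(cam,p):
    c=bot.get_calibration(cam);P=np.linalg.inv(np.array(c["pose"]))
    r,_=cv2.Rodrigues(P[:3,:3]);return cv2.projectPoints(np.array(p,float).reshape(-1,1,3),r,P[:3,3],np.array(c["intrinsics"]),np.array(c["D"]))[0][:,0]
E
python3 - <<'E'
from h import *
a=[]
for c in ("top","side"):
    im=bot.camera(c);a.append(im)
    cv2.imwrite(f"pics/{c}0.png",im[:,:,::-1])
    for t in ("tape_start","tape_end","carton","tape_left","tape_right","treat_box"):
        for m in bot.mark_of(c,t)[:2]:
            z=.0 if t=="carton" else .115
            print(c,t,round(m["confidence"],2),np.round(m["uv"],1),np.round(ray(c,m["uv"],z),4))
print(bot.get_obs())
E
```

```text
top tape_start 0.93 [308.9 170.8] [0.5656 0.0239 0.115 ]
top tape_start 0.4 [346.2 126.4] [ 0.6944 -0.0802  0.115 ]
top tape_end 0.82 [402.2 166.2] [ 0.5818 -0.2378  0.115 ]
top carton 0.6 [353.9 178.9] [ 0.5613 -0.1119  0.    ]
top tape_left 0.56 [354.2 169.8] [ 0.5699 -0.1028  0.115 ]
top tape_right 0.73 [355.2 167. ] [ 0.5779 -0.1056  0.115 ]
top treat_box 0.6 [363.2 143. ] [ 0.6469 -0.1283  0.115 ]
side tape_start 0.9 [300.4 194.6] [0.5561 0.0208 0.115 ]
side tape_end 0.62 [327.2 154.6] [ 0.5702 -0.2235  0.115 ]
side carton 0.64 [311.7 198.9] [ 0.5789 -0.1106  0.    ]
side tape_left 0.86 [315.4 171.4] [ 0.5655 -0.1123  0.115 ]
side tape_right 0.63 [312.6 173.5] [ 0.5688 -0.0975  0.115 ]
side treat_box 0.61 [297.2 167.9] [ 0.6285 -0.1073  0.115 ]
side treat_box 0.19 [364.2 215. ] [0.3493 0.0359 0.115 ]
{'time': 0.7, 'q': array([-7.21935258e+01,  4.97663253e+00,  1.00801428e+01,  9.51008779e+01,
        1.07963774e-03,  9.00016949e+01]), 'qd': array([ 0.01860671, -0.03826972,  0.08389049,  0.02526187, -0.14726447,
        0.05329446]), 'joint_efforts': array([ 3.28328948e-03, -5.19966102e+01,  4.64783514e+01,  1.19108721e-03,
        1.23838349e-04,  6.91856652e-07]), 'ee_pos': array([ 0.16819522, -0.52364591,  0.2313232 ]), 'tcp_rot': array([ 1.79997368e+02, -1.07971561e-03,  1.78047793e+01]), 'wrist_force': array([-0.16721159, -0.53083543,  0.42942859]), 'torque': array([0.0262742 , 0.02617057, 0.01786516]), 'opening': 0.08548986871318573}
```

View pics/top0.png

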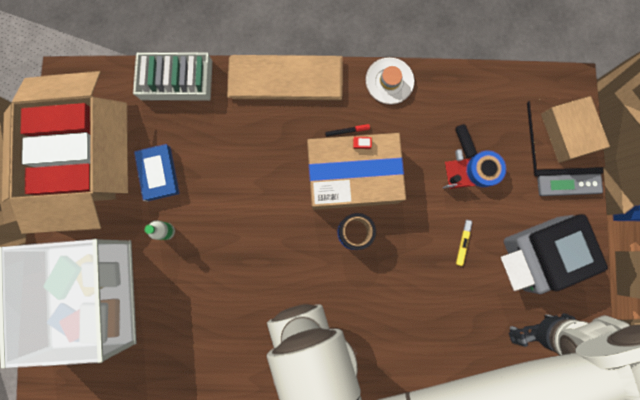

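View pics/side0.png

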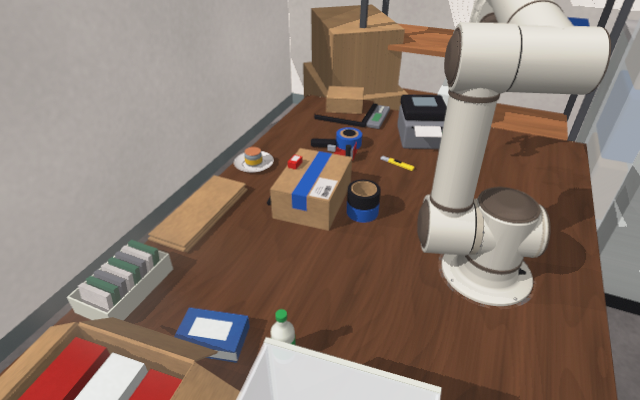

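The top view shows the carton with the tape at about rows 158-180, columns 308-403. The label is at the left end (332,190), which is world +y, so carton x points along world −y. The red box is at (363,143), on the far flap, and the tape rolls are at (356,232). I'll fit the tape precisely next.

```bash
cat > fit.py <<'E'
from h import *
def fit(show=True):
    im=bot.camera("top").astype(int);hsv=cv2.cvtColor(im.astype(np.uint8),cv2.COLOR_RGB2HSV)
    m=((hsv[...,0]>100)&(hsv[...,0]<125)&(hsv[...,1]>130)&(hsv[...,2]>80)).astype(np.uint8)
    m[:, :290]=0;m[:,415:]=0;m[:140]=0;m[195:]=0
    v,u=np.nonzero(m)
    P=np.array([ray("top",(a,b),.115)[:2] for a,b in zip(u,v)])
    r=cv2.minAreaRect(P.astype(np.float32)*1000);print("top",len(u),r);print(np.round(cv2.boxPoints(r)))
fit()
E
python3 - <<'E'
import fit
from h import *
im=bot.camera("side")
hsv=cv2.cvtColor(im,cv2.COLOR_RGB2HSV)
for t in("tape_left","tape_right","tape_gun","tape_roll_a"):
    bot.camera("top")
    ms=bot.masks_of("top",t)
    if ms:
        v,u=np.nonzero(ms[0]["pixels"]);P=np.array([ray("top",(a,b),.115)[:2]*1000 for a,b in zip(u,v)],np.float32)
        r=cv2.minAreaRect(P);print(t,ms[0]["confidence"],ms[0]["extent"],r)
E
```

```text
top 1437 ((572.8507080078125, -107.5902099609375), (43.982933044433594, 261.1783142089844), 4.796677112579346)
[[ 540.   21.]
 [ 562. -240.]
 [ 606. -236.]
 [ 584.   24.]]
tape_left 0.87 [310.5, 158.7, 403.0, 173.7] ((583.842529296875, -105.50711059570312), (26.701148986816406, 260.1048583984375), 5.012235641479492)
tape_right 0.7 [307.3, 163.4, 404.0, 179.9] ((561.1438598632812, -108.05862426757812), (24.590465545654297, 257.7836608886719), 4.831999778747559)
tape_gun 0.73 [445.6, 124.8, 505.8, 186.9] ((596.5567626953125, -449.332275390625), (167.16595458984375, 181.58372497558594), 70.8003921508789)
tape_roll_a 0.87 [340.4, 213.5, 379.6, 248.6] ((398.0606994628906, -110.77293395996094), (98.91351318359375, 99.74939727783203), 45.27874755859375)
```

```bash
python3 -m pendant '[[[0,0,-2,0,0,-0.12,0],[2.5,-3,0,0,0,-0.12,0],[2.5,-3,0,0,0,-0.12,0],[2.5,-3,0,0,0,-0.12,0],[2.5,-3,0,0,0,-0.12,0]]]' 20
```

```text
time: 1.62
ee_pos: [0.1812, -0.3712, 0.2479]
tcp_rot: [-179.8, -0.1, 53.1]
wrist_force: [0.9, -0.8, -0.0]
opening: 0.0255
```

```bash
python3 -m pendant '[[[3.9,0.6,0,0,0,-0.12,0],[3.8,1,0,0,0,-0.12,0],[3.6,1.5,0,0,0,-0.12,0],[3.4,1.9,0,0,0,-0.12,0],[3.2,2.3,0,0,0,-0.12,0]]]' 20
```

```text
time: 2.03
ee_pos: [0.3181, -0.224, 0.2504]
tcp_rot: [179.9, 0.0, 88.7]
wrist_force: [0.7, -0.9, -0.5]
opening: 0.0
```

```bash
python3 -m pendant '[[[2.8,3.0,0,0,0,-0.1,0],[2.6,3.1,0,0,0,0,0],[2.6,3.1,0,0,0,0,0],[2.6,3.1,0,0,0,0,0],[2.6,3.1,0,0,0,0,0]]]'
```

```text
time: 2.45
ee_pos: [0.4651, -0.0756, 0.2526]
tcp_rot: [179.6, 0.2, 95.3]
wrist_force: [0.1, -1.2, 0.1]
opening: 0.0001
```

```bash
python3 -m pendant '[[[2.6,3.1,-0.2,0,0,0,0],[2.6,3.1,-0.2,0,0,0,0],[2.0,2.4,0,0,0,0,0],[0,0,0,0,0,0,0]]]'
```

```text
time: 2.78
ee_pos: [0.549, 0.0131, 0.2553]
tcp_rot: [179.6, 0.1, 95.6]
wrist_force: [1.1, -0.4, 0.6]
opening: -0.0001
```

```bash
python3 -m pendant '[[[-0.5,0.7,3,0,0,0,0],[-0.4,0.6,3,0,0,0,0],[0,0,3,0,0,0,0],[0,0,1.5,0,0,0,0],[0,0,0.5,0,0,0,0]]]'; python3 - <<'E'
from h import *
T=bot.camera("top");S=bot.camera("side");print(bot.get_obs()["ee_pos"],bot.get_obs()["tcp_rot"],bot.get_obs()["wrist_force"])
p=bot.get_obs()["ee_pos"]
print(proj("top",[p]),proj("side",[p]))
a=cv2.resize(T[110:230,270:430],None,fx=5,fy=5)[:, :,::-1]
b=cv2.resize(S[120:240,250:410],None,fx=5,fy=5)[:, :,::-1]
cv2.imwrite("pics/a1.png",a);cv2.imwrite("pics/b1.png",b)
E
```

```text
time: 3.2
ee_pos: [0.5663, 0.0073, 0.1427]
tcp_rot: [179.4, 0.2, 95.9]
wrist_force: [-0.9, -0.8, 0.4]
opening: -0.0004
[0.56652706 0.00728936 0.14428881] [1.79321300e+02 1.78875909e-01 9.59090165e+01] [ 0.85330165  0.01929795 -0.09695454]
[[314.86042629 168.77530935]] [[298.94813157 183.47257948]]
```

View pics/b1.png

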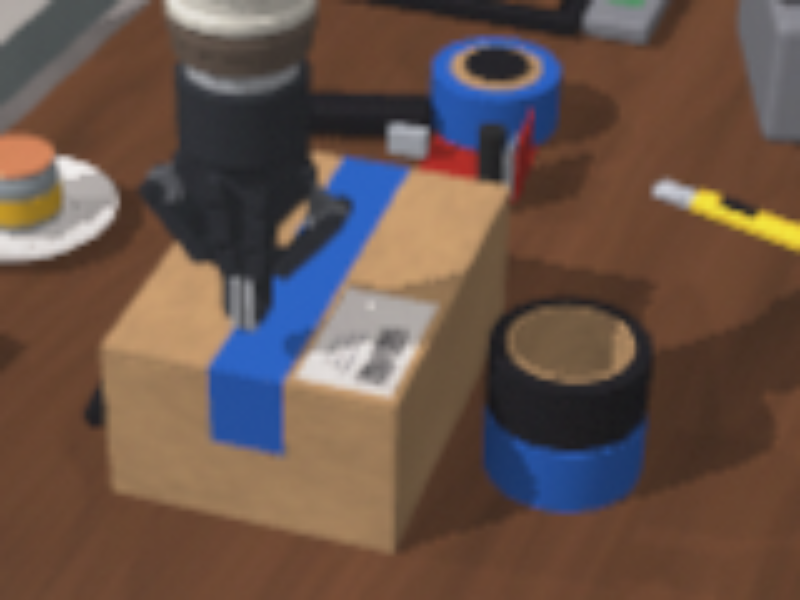

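The side crop shows the closed fingers over the tape at the label end (tip at about (247,325), label at (370,340)). The knuckles are high enough to clear the red box, so I'll descend.

```bash
python3 -m pendant '[[[0,-0.2,1.2,0,0,0,0],[0,-0.1,0.8,0,0,0,0],[0,0,0.3,0,0,0,0],[0,0,0,0,0,0,0]]]'; python3 -c "
from h import *
for i in range(3):
  bot.camera('side');o=bot.get_obs();print(o['time'],o['ee_pos'],o['tcp_rot'],o['wrist_force'])"
```

```text
time: 3.63
ee_pos: [0.5656, 0.0063, 0.1264]
tcp_rot: [178.9, 0.2, 95.9]
wrist_force: [-0.2, 0.9, 0.1]
opening: 0.0003
3.6833 [0.56576384 0.00637286 0.12690101] [178.8642684    0.22352199  95.86620516] [ 0.49517204 -0.15699343  0.66515055]
3.7333 [0.56583902 0.00640697 0.12696627] [178.85753084   0.22355006  95.87014249] [-0.96406047  0.79892056  0.7940311 ]
3.7833 [0.56588879 0.00640672 0.12692413] [178.85697122   0.22305475  95.86905824] [0.06089419 0.08272658 0.62668992]
```

```bash
python3 -m pendant '[[[0,-0.1,0.5,0.02,0,0.01,0],[0,-0.1,0.5,0.01,0,0.01,0],[0,0,0.4,0.01,0,0,0]]]'
```

```text
time: 4.03
ee_pos: [0.5647, 0.0062, 0.1146]
tcp_rot: [-178.9, 0.2, 94.6]
wrist_force: [-0.7, 0.3, 4.7]
opening: 0.0003
```

```bash
python3 -m pendant '[[[0,0,0.1,-0.01,0,0,0],[-1.2,0,0.1,0,0,0,0],[-1.2,0,0.1,0,0,0,0]]]'
```

```text
time: 4.28
ee_pos: [0.5675, -0.0152, 0.1118]
tcp_rot: [-179.5, 0.0, 94.8]
wrist_force: [-0.8, 6.1, 8.0]
opening: 0.0001
```

```bash
python3 -m pendant '[[[-1.5,0,-0.1,0,0,0,0],[-1.5,0,0,0,0,0,0],[-1.5,0,0,0,0,0,0]]]'
```

```text
time: 4.53
ee_pos: [0.5726, -0.0588, 0.1144]
tcp_rot: [-179.8, -0.2, 95.0]
wrist_force: [0.6, 3.2, 3.4]
opening: 0.0002
```

```bash
python3 -m pendant '[[[-1.4,-0.1,0.1,0,0,0,0],[-1.4,-0.1,0.05,0,0,0,0],[-1.4,-0.1,0,0,0,0,0]]]'
```

```text
time: 4.78
ee_pos: [0.5745, -0.1015, 0.114]
tcp_rot: [180.0, -0.3, 95.1]
wrist_force: [-0.1, 2.3, 2.6]
opening: 0.0001
```

```bash
python3 -m pendant '[[[-1.4,-0.1,0.1,0,0,0,0],[-1.4,-0.1,0.1,0,0,0,0],[-1.4,0,0.05,0,0,0,0]]]'; python3 - <<'E'
from h import *
T=bot.camera("top");S=bot.camera("side")
print(bot.get_obs()["ee_pos"],bot.get_obs()["wrist_force"])
cv2.imwrite("pics/b2.png",np.hstack([cv2.resize(x,None,fx=4,fy=4) for x in (T[110:230,260:360+0],S[120:240,250:350])])[:,:,::-1])
E
```

```text
time: 5.03
ee_pos: [0.577, -0.1453, 0.1126]
tcp_rot: [179.8, -0.4, 95.2]
wrist_force: [-1.2, 4.5, 7.9]
opening: 0.0001
[ 0.57715316 -0.14722676  0.11262498] [-0.26171792 -4.29880219  6.73839968]
```

View pics/b2.png

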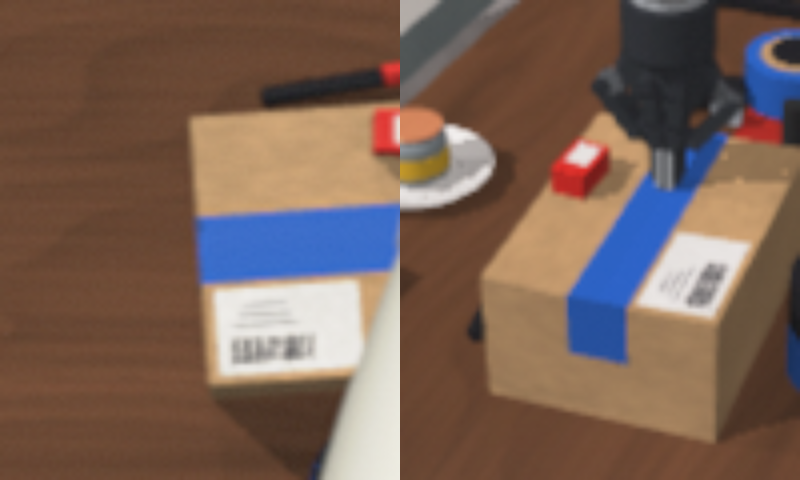

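The picture shows the fingers on the tape (side view, about (665,180)). The red box is in place and the carton's left edge is at about the same column as before. I'll carry on.

```bash
python3 -m pendant '[[[-1.4,0,-0.03,0,0,0,0],[-1.4,0,0.03,0,0,0,0],[-1.4,0,0.03,0,0,0,0]]]'
```

```text
time: 5.38
ee_pos: [0.5814, -0.19, 0.1134]
tcp_rot: [179.6, -0.3, 95.2]
wrist_force: [-0.0, 3.4, 4.8]
opening: -0.0003
```

```bash
python3 -m pendant '[[[-1.2,0,0.08,0,0,0,0],[-1.0,0,0.08,0,0,0,0],[-0.5,0,0.05,0,0,0,0],[0,0,0.05,0,0,0,0]]]'
```

```text
time: 5.72
ee_pos: [0.5845, -0.2209, 0.1122]
tcp_rot: [179.4, -0.4, 95.1]
wrist_force: [-0.5, 5.2, 7.5]
opening: -0.0002
```

```bash
python3 -m pendant '[[[0,0,-2,0,0,0,0],[0,0,-3,0,0,0,0],[0,0,-3,0,0,0,0],[0,-2,-3,0,0,0,0],[-3,-2,0,0,0,0,0]]]'; python3 -m pendant '[[[-3,-2.5,0,0,0,0,0],[-3,-2.5,0,0,0,0,0],[-3,-2.5,0,0,0,0,0],[-3,-2.5,0,0,0,0,0],[-3,-2.5,0,0,0,0,0]]]'; python3 -m pendant '[[[-3,-2.5,0,0,0,0,0],[-3,-2.5,0,0,0,0,0],[-3,-2.5,0,0,0,0,0],[-1,-1,0,0,0,0,0],[0,0,0,0,0,0,0]]]'
python3 - <<'E'
import fit
from h import *
o=bot.get_obs();print(o["wrist_force"],o["qd"])
T=bot.camera("top");cv2.imwrite("pics/t3.png",T[:,:,::-1])
E
```

```text
time: 6.13
ee_pos: [0.5452, -0.2556, 0.2201]
tcp_rot: [179.9, -0.6, 95.3]
wrist_force: [0.7, -0.2, 0.5]
opening: -0.0
time: 6.55
ee_pos: [0.4303, -0.424, 0.2186]
tcp_rot: [179.9, -0.4, 95.6]
wrist_force: [0.6, -0.4, 0.1]
opening: 0.0002
time: 6.97
ee_pos: [0.3426, -0.5443, 0.2134]
tcp_rot: [-179.8, -0.5, 95.2]
wrist_force: [0.6, 0.1, -0.5]
opening: 0.0001
top 1436 ((572.859130859375, -107.69021606445312), (43.982933044433594, 260.97760009765625), 4.796677112579346)
[[ 540.   21.]
 [ 562. -240.]
 [ 606. -236.]
 [ 584.   24.]]
[-0.49134545  1.07396675  0.19121651] [ 3.05954789 -1.21340295 -1.07974573  0.26703669  0.76540625  1.6351639 ]
```

View pics/t3.png

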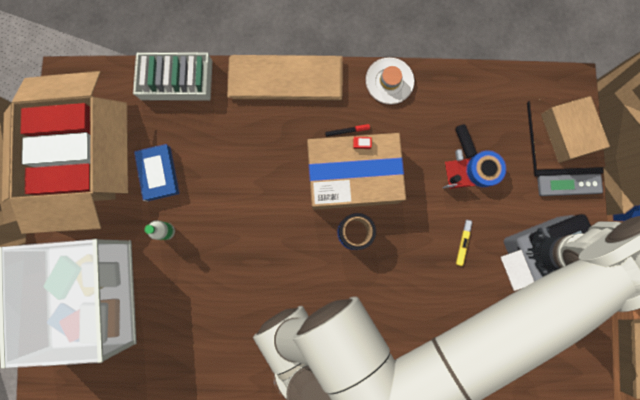

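The tape fit and the scene match the start. The gripper is near the printer in the picture, so I'll move it up and away before handing in.

```bash
python3 -m pendant '[[[0,0,-3,0,0,0,0],[0,-1,-3,0,0,0,0],[1.5,-3,-1,0,0,0,0],[1,-2,0,0,0,0,0],[0,0,0,0,0,0,0]]]'; python3 -m pendant '[[[0,0,0,0,0,0,0],[0,0,0,0,0,0,0],[0,0,0,0,0,0,0]]]'; python3 - <<'E'
from h import *
T=bot.camera("top")
for t in ("treat_box","marker","spray_bottle","box_knife","tape_roll_a","tape_gun"):
    print(t,[np.round(m["uv"]) for m in bot.mark_of("top",t)[:1]])
o=bot.get_obs();print(o["wrist_force"],o["qd"]);bot.job_done()
E
```

```text
time: 7.48
ee_pos: [0.2862, -0.5184, 0.2823]
tcp_rot: [-179.6, -1.0, 95.8]
wrist_force: [-0.5, 0.8, -0.8]
opening: -0.0
time: 7.73
ee_pos: [0.2888, -0.5163, 0.2833]
tcp_rot: [-179.7, -0.9, 96.0]
wrist_force: [-0.4, 0.9, 0.6]
opening: -0.0001
treat_box [array([359., 141.])]
marker [array([346., 130.])]
spray_bottle [array([166., 232.])]
box_knife [array([462., 243.])]
tape_roll_a [array([356., 229.])]
tape_gun [array([474., 172.])]
[-0.72707346  0.20151523  0.33011385] [-0.28429429 -0.15603463 -0.03609771  0.04034663 -0.01989854  0.06529858]
the job is handed in; nothing more can be done
```

I rubbed the tape down with the closed fingertips in one pass, from the label end (carton x about −115 mm) to the other end (about +114 mm). I then lifted off, moved the arm clear and handed the job in at about 8 s of the 42 s allowed.

- **Pressing force:** every reading during the pass showed 2.6 to 8 N, about 1 to 3 mm of flap give. I read the force only every 20 to 45 mm along the seam. In between I assumed contact held, since depth and force stayed steady from one reading to the next.
- **Carton:** after the pass, the tape fit from the top camera matched the start to about 0.1 mm and showed no turn.
- **Other things:** the last full picture showed the red box and all the other items in place. The network's final mark for the red box was about 4 pixels from its first one. The picture shows no movement, so I take that as network error.
- **Robot clear:** the wrist force was about zero at the end, so the arm was touching nothing.
- **Flaps:** I did not measure the flap angles after lifting off.

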